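# Open the code lock of the cutter chest

## Task

Unlock the cutter chest on the bench: turn the left dial so that its pointer stands at 3 and the right dial so that its pointer stands at 5. Then slide the bolt between them fully down the slope, out of the lid's keeper, and let go. Leave the other things on the bench and on the chest where they are.

Things in the scene. Friction and masses are not known exactly. Their poses are not given: they have to be found in the camera images.
- chest: Green sheet-steel chest fixed to the bench, 308 mm deep (x), 360 mm wide (y), 168 mm high; origin at the centre of its underside; at yaw 0 x points away from the robot, y left. Front: a 40 mm upright strip, then the grey lock plate sloping up and away at 30 degrees to the horizontal, then the flat lid.
- plate_mid (a point): Centre of the lock plate's face (240 mm along the slope, 360 mm wide), 50 mm in front of the chest's origin, 100 mm up. x up the slope, y left, z square out of it. Dial axes 100 mm left and right of it and 18 mm down the slope, each with white numerals 0 to 7 around it, clockwise every 45 degrees from 0 straight up the slope. Left and right as seen from the robot.
- dial_left_grip (a point): On the left dial's axis, 26.5 mm above the plate: its grip, a black bar 64 mm long, 14 mm wide, 9 to 36 mm above the plate, one end pointed (37 mm from the axis; white line on that half), over a steel skirt 72 mm across, 9 mm high. Turns with the dial: x along the bar to the pointed end, z square out of the plate.
- dial_right_grip (a point): The same on the right dial.
- dial_left (a joint): Angle (rad) of the left dial: 0 = pointer at numeral 0 (straight up the slope), growing clockwise as seen facing the plate, numeral n at n x 0.785; stops at -0.1 and 5.6. Numeral 3 is 2.356. Starts anywhere between 1.06 and 1.85, to be turned clockwise. It stays where it is left; turning takes about 0.06 N m.
- dial_right (a joint): Angle (rad) of the right dial: 0 = pointer at numeral 0 (straight up the slope), growing clockwise as seen facing the plate, numeral n at n x 0.785; stops at -0.1 and 5.6. Numeral 5 is 3.927. Starts anywhere between 4.43 and 5.22, to be turned anticlockwise. It stays where it is left; turning takes about 0.06 N m.
- bolt (a joint): How far the bolt is drawn down the slope (m): 0 = home in the keeper (start), 0.045 = fully drawn. Hidden cams stop it after about 8 mm unless both dials are within about 0.2 rad of their code numerals. It slides with about 3 N of friction and stays where it is left. While it is drawn the dials are held.
- bolt_grip (a point): Middle of the bolt's black grip, 26.5 mm above the plate: a block 60 mm wide (y), 22 mm thick (x), 9 to 38 mm above the plate. At home it lies 20 mm up the slope from plate_mid. A 22 mm wide, 9 mm high steel strip runs from it up into the keeper and down to a guide. Axes are the plate's.
- screw_jar: Bystander: closed glass jar, 56 mm across, 75 mm high, standing on the chest's lid; origin at its underside's centre.
- sanding_block: Bystander: cork sanding block 115 x 67 x 37 mm lying in front of the chest, on the left.
- wrench: Bystander: steel wrench, 170 mm, lying in front of the chest, on the right.
- glue_bottle: Bystander: white bottle, 66 mm across, 170 mm high, standing right of the chest.
- offcut: Bystander: wood offcut 180 x 60 x 40 mm lying left of the chest.
- hammer: Bystander: hammer lying farther left.
- wax_tin: Bystander: plain metal tin, 80 mm across, 55 mm high, right of the chest, towards the robot.

How it is judged:
By the outcome, as a careful person would: the job done as asked, in the order asked, and still so for the second after the job is handed in, with the robot touching nothing.
It also fails if it takes over 58 s, if anything falls off the work surface, if the arm or the gripper's body presses on something with over 40 N, if the wrist force passes 120 N, or if a joint passes its speed limit or range.

## Robot

A 6-joint arm with a two-finger parallel gripper is mounted at the origin on the work surface. World frame = base frame: x ahead of the robot, y to its left, z up, the work surface at z = 0. Lengths are in mm, angles in rad, forces in N, time in s.
With the tool pointing down it reaches from about 250 to 775 mm from the base axis. Payload 4 kg.
Tool frame: the origin (TCP) lies at the very end of the fingers, on their centre line; the grasp point (between the pads) lies 19 mm behind it; z points along the fingers, x is the direction in which the jaws open and shut, and the axes are right-handed (so a half turn about z gives the same grasp; the last joint's range is limited). The gripper opens to 94 mm and grips with 3 to 60 N. Pads are 16 mm wide; open, the fingers measure 119 mm over their backs; the gripper's body (75 mm by 177 mm) begins 78 mm behind the grasp point.
Start: joints at [1.001, 0.087, 1.371, -0, 1.684, -0.103], TCP at [247.529, 491.172, 205.506] pointing down, gripper open.
Joint ranges: [-3.1, 3.1], [-0.76, 2.03], [0.27, 2.55], [-1.08, 4.22], [0.17, 2.65], [-2.57, 2.57]. Speed limits (rad/s): [2.79, 2.79, 3.14, 3.14, 3.14, 3.14].

## Interface

Orientations are given as a unit quaternion [w, x, y, z].
In Python, from rig import env gives the robot as it stands.
- The arm moves only by the tool servo_tool, never from a script. Its argument "rows" is a list of rows, each a list of 3 entries, a list of its own where there are three numbers: the shift along the tool's x, y, z in mm, then the turn, a rotation vector about the tool's x, y, z in rad, then the closure, from -1 (fully open) to 1 (shut). In form: [[[tx, ty, tz], [wx, wy, wz], gripper], ...]. A call has 1 to 12 rows; each row shifts and turns the commanded pose from where the row before left it, along the tool's axes as they then stand; what a row does not reach is not made up. A row lasts 1/8 s, in which the tool goes at most 62.5 mm and 10.7 degrees, less where a joint would pass 70% of its speed; a pose out of reach is approached as far as the arm can. A call with a gripper value outside its range is refused whole. The fingers move at their own pace and stop on an object; the grip force is fixed at half the most. Time passes only in rows, so rows that do not move let the fingers close. It gives the time, the measured TCP pose, the force and the opening at its end, in the units of the state.
- env.read_state(): the state, without advancing time (a new reading comes with each control period).
- env.capture(name): name is "scene" or "top" or "wrist"; returns a dict with "pixels" (480x640x3 uint8, red, green, blue), "fov_y" (degrees; the focal length in pixels is half the picture's height over the tangent of half this angle, whatever the lens; pixels are square), "cx", "cy" (the principal point, pixels), "rvec" (rotation vector, rad) and "tvec" (3), from world to camera coordinates, as OpenCV has them. Camera axes: x right, y down, z forward; pixel columns grow to the right and rows downward; lengths in mm; the calibration is good to about 2 mm. The wrist camera is an equidistant fisheye: a pixel r from the principal point sees the ray r / f radians off the axis. A picture is of the moment at which its call begins. There is no depth.
- env.job_done(): hands the job in, once; it reports no verdict.
The state is a dict: "time_s": time; "joints": joint angles; "joint_vel": joint speeds; "joint_efforts": joint torques, N m; "tool_pos": TCP position; "eef_rot": TCP orientation; "contact_force": force on the tool from outside, world axes, zero at the start; "torque": the same for the moment, N m; "gripper_width": finger opening in mm.
Only numpy, scipy, OpenCV 4.12 (cv2) and the standard library are available. Lean on these libraries where they do the work, as an engineer would, in place of code of your own. Each camera call takes 0.05 s, during which the arm holds its last target.

## Working session

There is one attempt and no reset: what is moved stays moved. The work goes in short steps, Python scripts to look and compute and a tool call to move; the robot and the scene stay as the last step left them, time stands still between calls to the robot, and variables do not carry over. Pictures are saved under pics/ and viewed, and the job is handed in when it is done.

Besides the shell and the picture viewer there is one more tool, called after ">>>" by a JSON object that holds its "fn" and its "kwargs", one argument or row to a line. servo_tool: Moves the arm, as the interface text tells. Its arguments: {"type":"object","properties":{"rows":{"type":"array","items":{"type":"array"}}},"required":["rows"]}

```bash
ls; mkdir -p pics; python3 - <<'E'
from rig import env
import cv2
print(env.read_state())
for n in ["scene","top","wrist"]:
    c=env.capture(n); cv2.imwrite(f"pics/{n}0.png",c["pixels"][:,:,::-1]); print(n,{k:c[k] for k in c if k!="pixels"})
E
```

```text
pics
{'time_s': 0.0, 'joints': array([ 1.00089092e+00,  8.79766440e-02,  1.37222604e+00, -3.03992512e-05,
        1.68362775e+00, -1.03075096e-01]), 'joint_vel': array([-0.00088379, -0.00129737,  0.00058259, -0.00020602,  0.00012868,
        0.00172399]), 'joint_efforts': array([ 5.19869161e-05, -3.40182710e+01, -3.02425432e+01,  7.18115154e-02,
        3.31320707e-02, -1.70147860e-04]), 'tool_pos': array([247.23418806, 490.68214469, 204.30668893]), 'eef_rot': array([ 4.99186518e-04,  8.51486709e-01,  5.24374992e-01, -1.00147730e-03]), 'contact_force': array([-0.15051162, -0.53207543,  0.42700627]), 'torque': array([ 0.02131197, -0.03283168, -0.00633386]), 'gripper_width': 93.63611995485644}
scene {'fov_y': 42.87538158009316, 'cx': 323.95587081482506, 'cy': 232.18624633650688, 'rvec': array([ 1.86709376,  1.39527567, -0.69248522]), 'tvec': array([-226.57757328, -199.65378172, 1767.49558918])}
top {'fov_y': 49.82451866920714, 'cx': 317.07485642162686, 'cy': 238.57161967927604, 'rvec': array([ 2.1889311 , -2.16160232,  0.09597318]), 'tvec': array([  93.12057639,  574.92656498, 1390.54757528])}
wrist {'fov_y': 65.70646984690485, 'cx': 314.64956134234666, 'cy': 237.12425298798826, 'rvec': array([-2.47103173, -1.52156232, -0.2036671 ]), 'tvec': array([-549.30682078,  -27.98832325,  392.81921164])}
```

View pics/scene0.png

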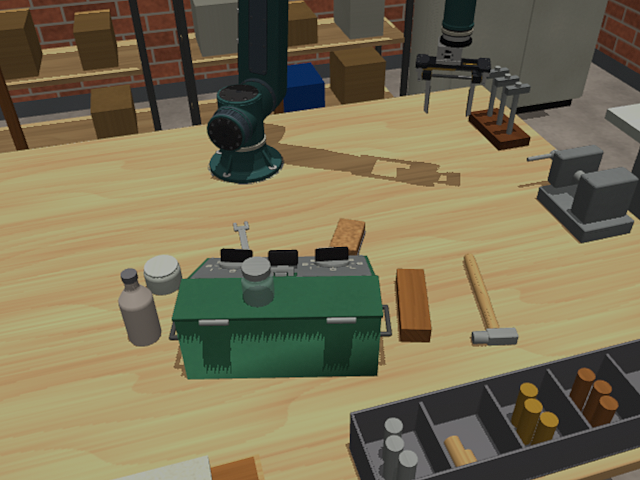

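View pics/top0.png

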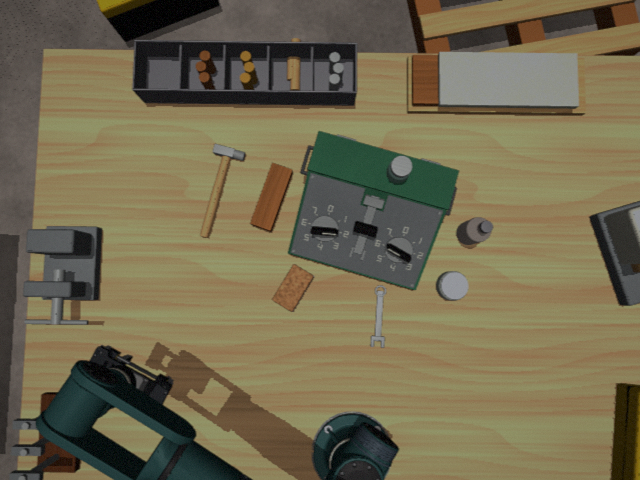

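View pics/wrist0.png

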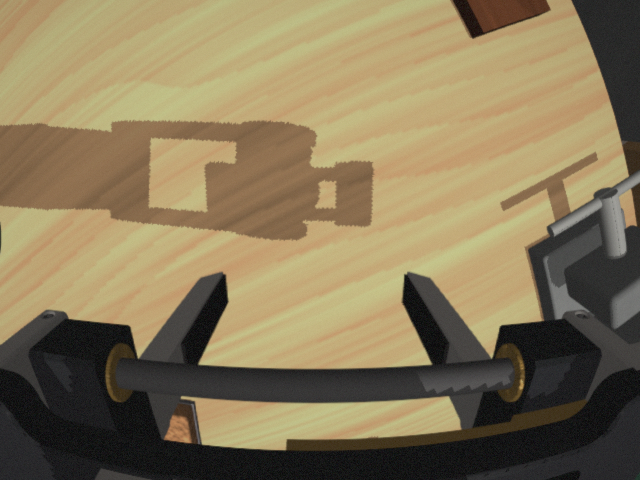

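The top view shows the chest with the plate facing the robot. The left dial is at about (325,230), the right at (399,250) and the bolt grip at (366,230). The wrist camera sees only the bench. I'll enlarge the top view and measure the chest corners.

```bash
python3 - <<'E'
import cv2
im=cv2.imread("pics/top0.png")
cv2.imwrite("pics/top0z.png",cv2.resize(im[120:300,275:475],None,fx=4,fy=4,interpolation=cv2.INTER_CUBIC)[:600] if 0 else cv2.resize(im[125:300,275:475],None,fx=3.4,fy=3.4,interpolation=cv2.INTER_CUBIC))
E
```

```text
(no output)
```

View pics/top0z.png

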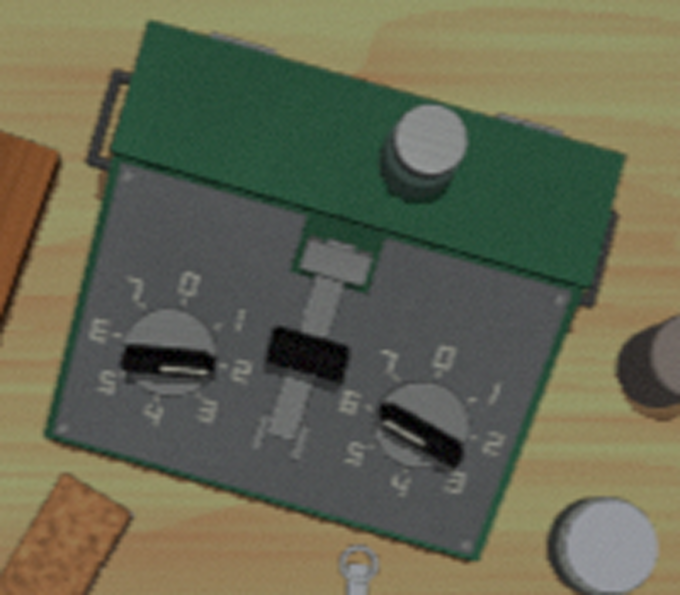

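```bash
cat > h.py <<'E'
import numpy as np, cv2
from scipy.spatial.transform import Rotation as R
from scipy.optimize import least_squares
def proj(c,P,fish=False):
    Rm=cv2.Rodrigues(np.asarray(c["rvec"]))[0]; p=np.atleast_2d(P)@Rm.T+c["tvec"]
    f=240/np.tan(np.radians(c["fov_y"]/2))
    if fish:
        r=np.hypot(p[:,0],p[:,1]); th=np.arctan2(r,p[:,2]); s=f*th/np.maximum(r,1e-9)
        return np.c_[c["cx"]+s*p[:,0],c["cy"]+s*p[:,1]]
    return np.c_[c["cx"]+f*p[:,0]/p[:,2],c["cy"]+f*p[:,1]/p[:,2]]
def ray(c,uv,fish=False):
    Rm=cv2.Rodrigues(np.asarray(c["rvec"]))[0]; f=240/np.tan(np.radians(c["fov_y"]/2))
    d=(np.atleast_2d(uv)-[c["cx"],c["cy"]])/f
    if fish:
        th=np.hypot(d[:,0],d[:,1]); v=np.c_[d*(np.sin(th)/np.maximum(th,1e-9))[:,None],np.cos(th)]
    else: v=np.c_[d,np.ones(len(d))]
    return -Rm.T@c["tvec"], v@Rm
def chestT(q):  # plate frame: returns origin, Rot
    Rz=R.from_euler("z",q[2]).as_matrix()
    o=np.array([q[0],q[1],0])+Rz@[-50,0,100]
    s,co=.5,np.sqrt(3)/2
    M=Rz@np.array([[co,0,-s],[0,1,0],[s,0,co]])
    return o,M
def onplate(c,uv,q,h,fish=False):
    o,M=chestT(q); C,v=ray(c,uv,fish); n=M[:,2]
    t=((o-C)@n+h)/(v@n); P=C+t[:,None]*v
    return (P-o)@M
E
python3 - <<'E'
from h import *
from rig import env
c=env.capture("top")
z=np.array([[152,22],[625,155],[580,290],[113,155],[47,437],[475,558]])/3.4+[275,125]-.35
L=np.array([[154,180,168],[154,-180,168],[54,-180,168],[54,180,168],[-154,180,40],[-154,-180,40]],float)
def w(q):return L@R.from_euler("z",q[2]).as_matrix().T+[q[0],q[1],0]
s=least_squares(lambda q:(proj(c,w(q))-z).ravel(),[550,0,-.25],x_scale=[10,10,.1])
print(s.x,(proj(c,w(s.x))-z).round(2))
q=s.x;np.save("q.npy",q);o,M=chestT(q);print(o,M)
for nm,h,p in [("L",36,[[125,360],[214,366]]),("R",36,[[380,405],[462,465]]),("Lsk",9,[[169,352]]),("Rsk",9,[[423,425]]),("bolt",38,[[308,356]]),("Lline",36,[[163,369],[208,371]]),("Rline",36,[[385,425],[424,444]])]:
    print(nm,onplate(c,np.array(p)/3.4+[275,125]-.35,q,h).round(1))
E
```

```text
[ 6.34012460e+02 -3.33919331e+01 -2.69114455e-01] [[-0.56  0.61]
 [-0.95  0.71]
 [ 1.99 -0.81]
 [-0.22 -0.86]
 [-1.42 -0.62]
 [ 1.11  0.95]]
[585.81212387 -20.0980396  100.        ] [[ 0.83485431  0.26587787 -0.48200336]
 [-0.23025699  0.96400672  0.13293893]
 [ 0.5         0.          0.8660254 ]]
L [[-20.8 130.1  36. ]
 [ -5.3  64.6  36. ]]
R [[   1.5  -62.1   36. ]
 [ -27.1 -134.8   36. ]]
Lsk [[-16.4 100.4   9. ]]
Rsk [[ -16.3 -101.1    9. ]]
bolt [[24.3  0.1 38. ]]
Lline [[-19.3 100.8  36. ]
 [-10.6  67.9  36. ]]
Rline [[ -13.   -70.5   36. ]
 [ -19.2 -102.7   36. ]]
```

```bash
cat >> h.py <<'E'
def pose(q,px,py,h,phi):
    o,M=chestT(q); x=np.cos(phi)*M[:,0]-np.sin(phi)*M[:,1]; z=-M[:,2]
    return o+M@[px,py,h], np.c_[x,np.cross(z,x),z]
def cur(s):
    w,x,y,z=s["eef_rot"]; return s["tool_pos"],R.from_quat([x,y,z,w]).as_matrix()
def rows(a,b,n):
    (p0,R0),(p1,R1)=a,b; rv=R.from_matrix(R0.T@R1).as_rotvec(); out=[]
    for i in range(n):
        Ri=R0@R.from_rotvec(rv*i/n).as_matrix(); out.append((Ri.T@(p1-p0)/n).round(1).tolist())
    print("rot/row",(rv/n).round(4),"tot deg",np.degrees(np.linalg.norm(rv)).round(1),"dist",np.linalg.norm(p1-p0).round(1)); print(out)
E
python3 - <<'E'
from h import *
from rig import env
q=np.load("q.npy");s=env.read_state();a=cur(s)
b=pose(q,-18,100,150,-.24); print(b)
rows(a,b,10)
E
```

```text
(array([525.07202916, 100.38809854, 220.90381057]), array([[ 0.87412556, -0.05981021,  0.48200336],
       [ 0.00548957, -0.99110903, -0.13293893],
       [ 0.48566899,  0.11885131, -0.8660254 ]]))
rot/row [-0.0398  0.0383  0.1106] tot deg 70.8 dist 479.4
[[-22.4, 42.4, -1.6], [-17.5, 44.6, -0.6], [-12.5, 46.3, 0.6], [-7.3, 47.3, 2.1], [-2.2, 47.7, 3.8], [2.9, 47.5, 5.7], [7.9, 46.6, 7.8], [12.6, 45.2, 10.0], [17.1, 43.1, 12.4], [21.2, 40.4, 14.7]]
```

>>> {"fn": "servo_tool", "kwargs": {
  "rows": [
    [[-22.4,42.4,-1.6],[-0.04,0.038,0.111],-1],
    [[-17.5,44.6,-0.6],[-0.04,0.038,0.111],-1],
    [[-12.5,46.3,0.6],[-0.04,0.038,0.111],-1],
    [[-7.3,47.3,2.1],[-0.04,0.038,0.111],-1],
    [[-2.2,47.7,3.8],[-0.04,0.038,0.111],-1],
    [[2.9,47.5,5.7],[-0.04,0.038,0.111],-1],
    [[7.9,46.6,7.8],[-0.04,0.038,0.111],-1],
    [[12.6,45.2,10],[-0.04,0.038,0.111],-1],
    [[17.1,43.1,12.4],[-0.04,0.038,0.111],-1],
    [[21.2,40.4,14.7],[-0.04,0.038,0.111],-1],
    [[0,0,0],[0,0,0],-1],
    [[0,0,0],[0,0,0],-1]
  ]
}}

```text
time_s: 1.7
tool_pos: [524.1, 100.6, 221.6]
eef_rot: [0.066, 0.966, -0.016, 0.249]
contact_force: [-0.8, 0.2, 0.5]
gripper_width: 93.8
```

```bash
python3 - <<'E'
from h import *
from rig import env
q=np.load("q.npy");s=env.read_state();a=cur(s);b=pose(q,-18,100,150,-.24);rows(a,b,1);print(s["joints"].round(3),s["contact_force"],s["time_s"])
c=env.capture("wrist");cv2.imwrite("pics/w1.png",c["pixels"][:,:,::-1]);np.save("w1.npy",c,allow_pickle=True)
o,M=chestT(q)
for p in [[-18,100,0],[-18,-100,0],[20,0,38],[-120,180,0],[-120,-180,0],[120,180,0],[120,-180,0]]: print(p,proj(c,o+M@p,True).round(0))
E
```

```text
rot/row [ 0.0023  0.0023 -0.0027] tot deg 0.2 dist 1.2
[[0.5, 0.1, 1.1]]
[ 0.247 -0.283  1.769 -0.269  1.205  0.318] [-0.83864727  0.23142973  0.50031644] 1.7
[-18, 100, 0] [[315. 222.]]
[-18, -100, 0] [[273. 391.]]
[20, 0, 38] [[330. 345.]]
[-120, 180, 0] [[225. 112.]]
[-120, -180, 0] [[183. 417.]]
[120, 180, 0] [[476. 177.]]
[120, -180, 0] [[368. 453.]]
```

View pics/w1.png

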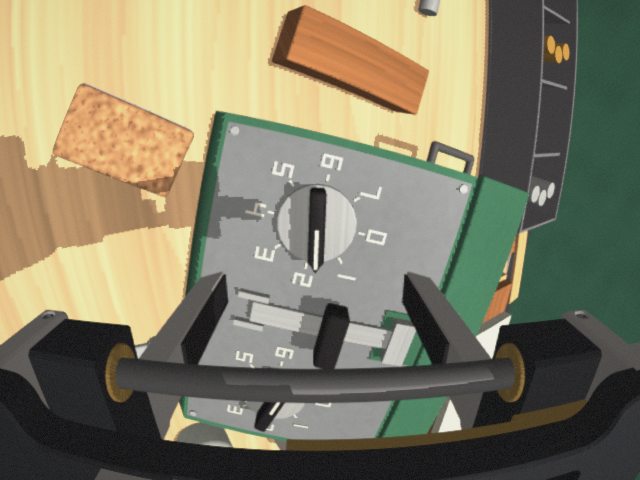

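The wrist view shows the left dial skirt centred near (317,224). The bar runs from (318,188) to its pointed end at (315,272), just past numeral 2, and my predictions are 2 px or so off. I'll enlarge it for the fine measurement.

```bash
python3 - <<'E'
import cv2
im=cv2.imread("pics/w1.png")
cv2.imwrite("pics/w1z.png",cv2.resize(im[165:295,255:395],None,fx=4.5,fy=4.5,interpolation=cv2.INTER_CUBIC))
cv2.imwrite("pics/w1y.png",cv2.resize(im[280:440,175:375],None,fx=3.7,fy=3.7,interpolation=cv2.INTER_CUBIC))
E
```

```text
(no output)
```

View pics/w1z.png

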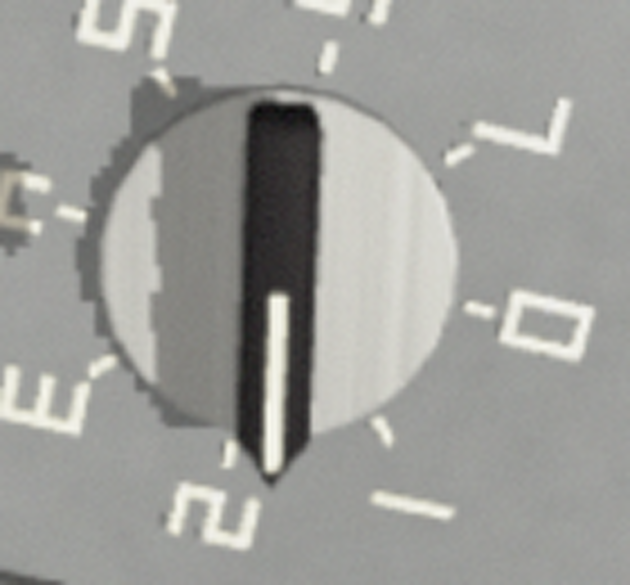

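View pics/w1y.png

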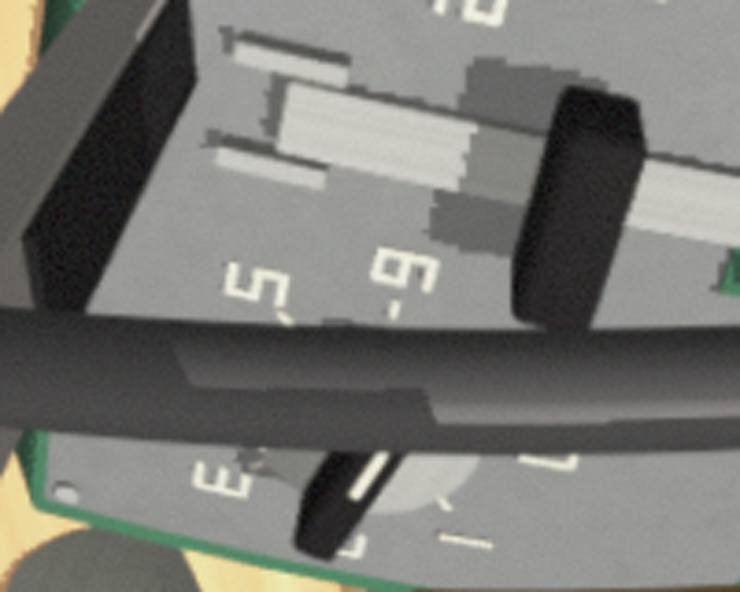

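```bash
python3 - <<'E'
from h import *
c=np.load("w1.npy",allow_pickle=True).item();q=np.load("q.npy")
f=lambda p:np.array(p,float)/4.5+[255,165]-.4
T=onplate(c,f([[480,310],[383,430],[230,452],[101,366],[70,212],[163,80],[328,57],[460,152]]),q,0,True)
ctr=T.mean(0);print("tick ctr",ctr.round(1));d=T-ctr;a=np.arctan2(-d[:,1],d[:,0])
print("tick off",np.angle(np.exp(1j*(a-np.arange(8)*np.pi/4))).round(3),np.hypot(d[:,0],d[:,1]).round(1))
print("skirt",onplate(c,f([[279,262]]),q,9,True).round(1))
B=onplate(c,f([[285,106],[271,478]]),q,36,True);print("bar",B.round(1));
Ln=onplate(c,f([[278,295],[272,470]]),q,36,True)
for P in (B,Ln): e=P[1]-P[0];print(np.arctan2(-e[1],e[0]),np.hypot(e[0],e[1]))
e=B[1]-B[0];print("axis from bar",(B[1]-37*e/np.linalg.norm(e)).round(1))
g=lambda p:np.array(p,float)/3.7+[175,280]-.4
print("bolt top",onplate(c,g([[570,92],[637,103],[515,315],[588,328]]),q,38,True).round(1))
B=onplate(c,g([[382,455],[358,498]]),q,36,True);e=B[1]-B[0];print("Rline",B.round(1),np.arctan2(-e[1],e[0])+2*np.pi)
E
```

```text
tick ctr [-17.1 100.1   0. ]
tick off [ 0.007  0.    -0.005 -0.006 -0.001 -0.003  0.001 -0.   ] [43.1 42.8 42.6 42.9 43.1 43.3 42.7 43.1]
skirt [[-17.1 101.9   9. ]]
bar [[-24.4 136.2  36. ]
 [-10.3  67.3  36. ]]
1.3687248431761985 70.31690806730157
1.3653367425857987 34.00020536410393
axis from bar [-17.7 103.5  36. ]
bolt top [[  8.7  40.2  38. ]
 [ 24.9  41.   38. ]
 [ 11.2 -25.6  38. ]
 [ 30.5 -25.3  38. ]]
Rline [[ -12.6  -84.    36. ]
 [ -16.1 -102.6   36. ]] 8.041270715087874
```

```bash
python3 - <<'E'
from h import *
from rig import env
q=np.load("q.npy");s=env.read_state();a=cur(s);b=pose(q,-17.4,101.5,14,-.204);rows(a,b,4)
E
```

```text
rot/row [0.0005 0.0004 0.0084] tot deg 1.9 dist 137.3
[[0.4, -0.3, 34.3], [0.4, -0.3, 34.3], [0.3, -0.3, 34.3], [0.3, -0.3, 34.3]]
```

>>> {"fn": "servo_tool", "kwargs": {
  "rows": [
    [[0.4,-0.3,34.3],[0,0,0.0085],-1],
    [[0.4,-0.3,34.3],[0,0,0.0085],-1],
    [[0.3,-0.3,34.3],[0,0,0.0085],-1],
    [[0.3,-0.3,34.3],[0,0,0.0085],-1],
    [[0,0,0],[0,0,0],-1],
    [[0,0,0],[0,0,0],-1]
  ]
}}

```text
time_s: 2.5
tool_pos: [592.1, 83.8, 104.8]
eef_rot: [0.062, 0.965, -0.032, 0.252]
contact_force: [0.1, -0.3, -0.8]
gripper_width: 94.0
```

```bash
python3 - <<'E'
from h import *
from rig import env
q=np.load("q.npy");s=env.read_state();a=cur(s);b=pose(q,-17.4,101.5,14,-.204);rows(a,b,1);print(s["contact_force"])
c=env.capture("wrist");cv2.imwrite("pics/w2.png",c["pixels"][:,:,::-1])
E
```

```text
rot/row [ 0.002  -0.0003 -0.0003] tot deg 0.1 dist 1.5
[[-1.1, 0.1, 1.0]]
[ 0.10865278 -0.32246095 -0.8386079 ]
```

View pics/w2.png

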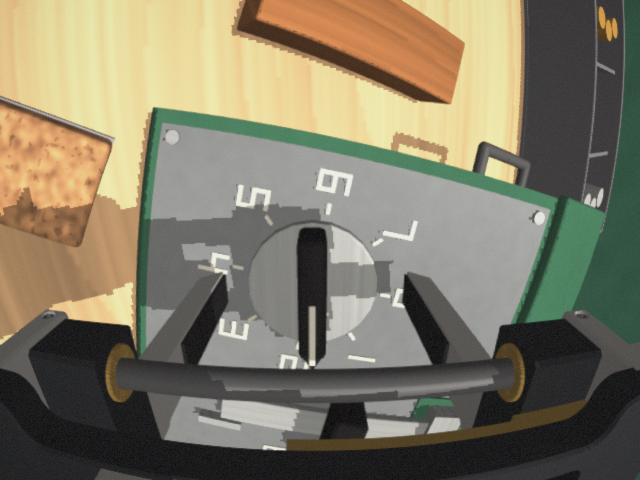

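The bar sits centrally between the fingers (bar at column 312, fingers at 225 and 405). Next I close.

>>> {"fn": "servo_tool", "kwargs": {
  "rows": [
    [[0,0,0],[0,0,0],1],
    [[0,0,0],[0,0,0],1],
    [[0,0,0],[0,0,0],1],
    [[0,0,0],[0,0,0],1],
    [[0,0,0],[0,0,0],1],
    [[0,0,0],[0,0,0],1]
  ]
}}

```text
time_s: 3.3
tool_pos: [591.8, 82.8, 103.5]
eef_rot: [0.062, 0.965, -0.032, 0.251]
contact_force: [0.2, 0.3, -0.9]
gripper_width: 37.1
```

>>> {"fn": "servo_tool", "kwargs": {
  "rows": [
    [[0,0,0],[0,0,0],1],
    [[0,0,0],[0,0,0],1],
    [[0,0,0],[0,0,0],1],
    [[0,0,0],[0,0,0],1],
    [[0,0,0],[0,0,0],1],
    [[0,0,0],[0,0,0],1]
  ]
}}

```text
time_s: 4.05
tool_pos: [591.4, 82.8, 103.3]
eef_rot: [0.062, 0.966, -0.032, 0.251]
contact_force: [-3.7, 0.9, 1.7]
gripper_width: 13.9
```

```bash
python3 - <<'E'
from h import *
from rig import env
q=np.load("q.npy");s=env.read_state();a=cur(s);b=pose(q,-17.4,101.5,14,-.204);rows(a,b,1);print(s["contact_force"],s["gripper_width"],s["joints"])
E
```

```text
rot/row [ 0.0031  0.0022 -0.0012] tot deg 0.2 dist 0.8
[[0.2, -0.8, -0.2]]
[-3.72064396  0.93740123  1.65713682] 13.880101626396248 [ 0.17092899 -0.07276473  1.8334033  -0.27415536  0.92081333  0.35357865]
```

>>> {"fn": "servo_tool", "kwargs": {
  "rows": [
    [[0,0,0],[0,0,0.1235],1],
    [[0,0,0],[0,0,0.1235],1],
    [[0,0,0],[0,0,0.1235],1],
    [[0,0,0],[0,0,0.1235],1],
    [[0,0,0],[0,0,0.1235],1],
    [[0,0,0],[0,0,0.1235],1],
    [[0,0,0],[0,0,0.1235],1],
    [[0,0,0],[0,0,0.1235],1],
    [[0,0,0],[0,0,0],1],
    [[0,0,0],[0,0,0],1]
  ]
}}

```text
time_s: 5.3
tool_pos: [591.7, 82.6, 103.4]
eef_rot: [-0.064, 0.835, -0.486, 0.25]
contact_force: [-4.1, -1.2, 0.9]
gripper_width: 13.8
```

```bash
python3 - <<'E'
from h import *
from rig import env
q=np.load("q.npy");s=env.read_state();a=cur(s);b=pose(q,-17.4,101.5,14,2.356-np.pi/2);rows(a,b,1);print(s["contact_force"],s["torque"],s["gripper_width"],s["joints"])
c=env.capture("wrist");cv2.imwrite("pics/w3.png",c["pixels"][:,:,::-1])
E
```

```text
rot/row [ 0.0033 -0.0019  0.0015] tot deg 0.2 dist 1.0
[[-0.9, -0.4, -0.2]]
[-4.07047414 -1.17227736  0.85229479] [-0.02603752  0.8184208  -0.18645389] 13.83863175734043 [ 0.1705937  -0.07257708  1.83313891 -0.27455634  0.92040851  1.33995419]
```

View pics/w3.png

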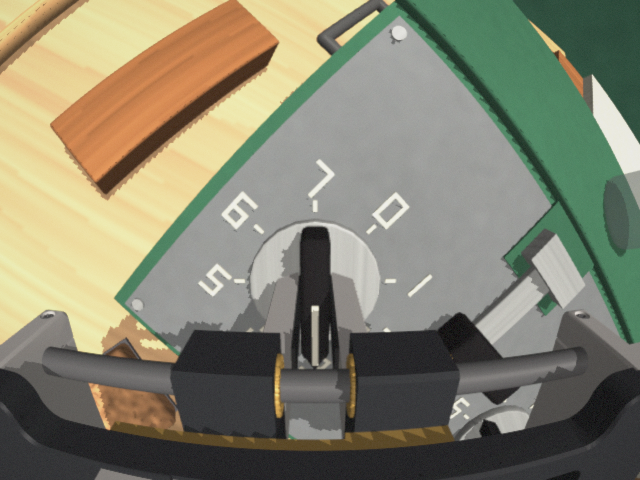

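The bar's blunt end lines up with tick 7 at (316,206), so the pointer is at 3. Next I open partly and retreat along the tool axis.

>>> {"fn": "servo_tool", "kwargs": {
  "rows": [
    [[0,0,0],[0,0,0],0.2],
    [[0,0,0],[0,0,0],0.2],
    [[0,0,0],[0,0,0],0.2],
    [[0,0,0],[0,0,0],0.2],
    [[0,0,-20],[0,0,0],0.2],
    [[0,0,-40],[0,0,0],0.2],
    [[0,0,-40],[0,0,0],-0.1],
    [[0,0,-40],[0,0,0],-0.1],
    [[0,0,0],[0,0,0],-0.1]
  ]
}}

```text
time_s: 6.48
tool_pos: [525.8, 102.7, 229.8]
eef_rot: [-0.068, 0.834, -0.486, 0.253]
contact_force: [0.0, 0.0, -0.3]
gripper_width: 52.0
```

```bash
python3 - <<'E'
from h import *
from rig import env
q=np.load("q.npy");s=env.read_state();a=cur(s);print(s["contact_force"],s["gripper_width"],s["joints"])
rows(a,pose(q,-17.4,-99,150,0.2),8)
c=env.capture("wrist");cv2.imwrite("pics/w4.png",c["pixels"][:,:,::-1]);np.save("w4.npy",c,allow_pickle=True)
E
```

```text
[ 0.01105782  0.00238203 -0.29063603] 51.97458272404596 [ 0.25151315 -0.28589975  1.75843106 -0.27140667  1.21013386  1.34315227]
rot/row [-0.0005 -0.0007 -0.0733] tot deg 33.6 dist 201.6
[[17.5, 18.1, 0.9], [16.1, 19.4, 0.9], [14.6, 20.5, 0.9], [13.1, 21.5, 0.9], [11.5, 22.4, 0.9], [9.8, 23.2, 0.9], [8.1, 23.8, 0.9], [6.3, 24.4, 0.9]]
```

View pics/w4.png

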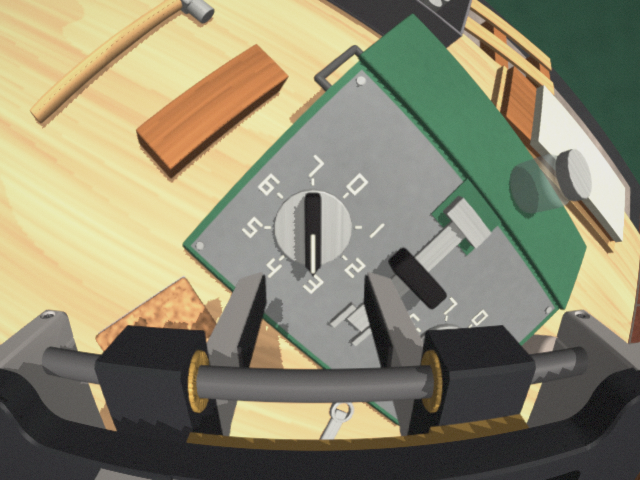

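The left pointer now stands at 3. The line and tip at (313,272) sit over numeral 3 at (313,285). Moving over to the right dial.

>>> {"fn": "servo_tool", "kwargs": {
  "rows": [
    [[17.5,18.1,0.9],[0,0,-0.0733],-1],
    [[16.1,19.4,0.9],[0,0,-0.0733],-1],
    [[14.6,20.5,0.9],[0,0,-0.0733],-1],
    [[13.1,21.5,0.9],[0,0,-0.0733],-1],
    [[11.5,22.4,0.9],[0,0,-0.0733],-1],
    [[9.8,23.2,0.9],[0,0,-0.0733],-1],
    [[8.1,23.8,0.9],[0,0,-0.0733],-1],
    [[6.3,24.4,0.9],[0,0,-0.0733],-1],
    [[0,0,0],[0,0,0],-1],
    [[0,0,0],[0,0,0],-1]
  ]
}}

```text
time_s: 7.78
tool_pos: [470.9, -92.1, 215.8]
eef_rot: [0.01, 0.94, -0.225, 0.257]
contact_force: [0.2, 0.4, -0.5]
gripper_width: 94.3
```

```bash
python3 - <<'E'
from h import *
from rig import env
q=np.load("q.npy");s=env.read_state();a=cur(s);print(s["contact_force"],s["gripper_width"],s["joints"])
rows(a,pose(q,-17.4,-99,150,0.2),1)
c=env.capture("wrist");im=c["pixels"][:,:,::-1];cv2.imwrite("pics/w5.png",im);np.save("w5.npy",c,allow_pickle=True)
cv2.imwrite("pics/w5z.png",cv2.resize(im[165:295,255:395],None,fx=4.5,fy=4.5,interpolation=cv2.INTER_CUBIC))
E
```

```text
[ 0.24177691  0.39919215 -0.45860196] 94.32553930196998 [-0.33256673 -0.48148003  1.91346344  0.03091407  1.18980247  0.1339731 ]
rot/row [ 0.0034  0.0023 -0.0005] tot deg 0.2 dist 5.7
[[3.8, -1.8, -3.9]]
```

View pics/w5.png

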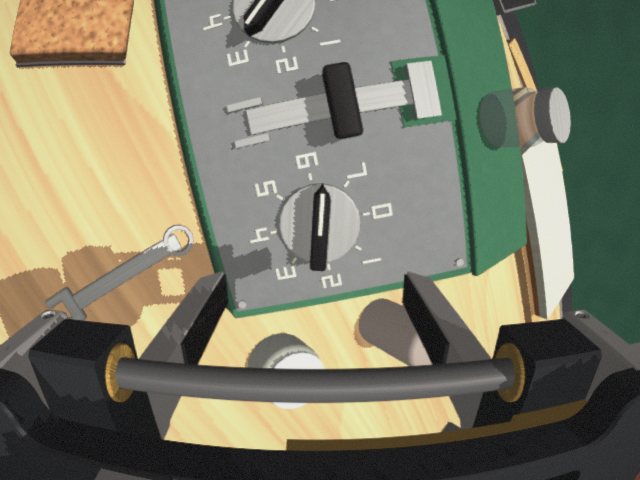

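View pics/w5z.png

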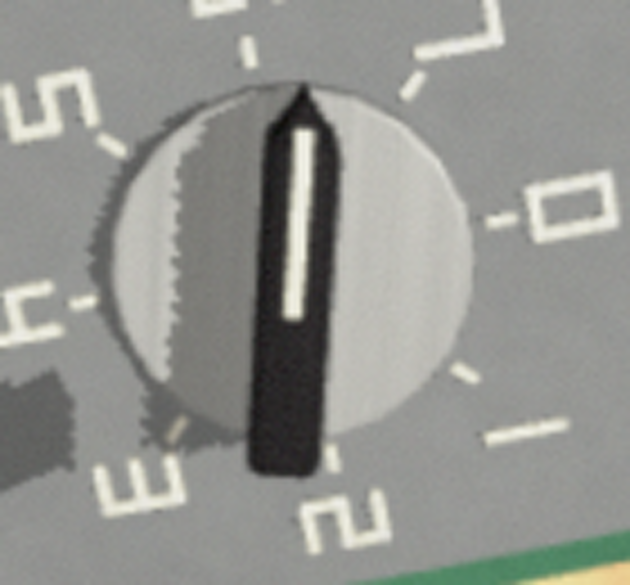

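The right pointer at (321,186) is a little past 6.

```bash
python3 - <<'E'
from h import *
from rig import env
c=np.load("w5.npy",allow_pickle=True).item();q=np.load("q.npy")
f=lambda p:np.array(p,float)/4.5+[255,165]-.4
T=onplate(c,f([[500,221],[465,373],[333,460],[178,430],[84,302],[112,145],[249,52],[413,85]]),q,0,True)
ctr=T.mean(0);print("tick ctr",ctr.round(1));d=T-ctr;a=np.arctan2(-d[:,1],d[:,0])
print("tick off",np.angle(np.exp(1j*(a-np.arange(8)*np.pi/4))).round(3),np.hypot(d[:,0],d[:,1]).round(1))
print("skirt",onplate(c,f([[292,261]]),q,9,True).round(1))
B=onplate(c,f([[285,470],[304,88]]),q,36,True);print("bar",B.round(1));
Ln=onplate(c,f([[293,320],[303,128]]),q,36,True)
for P in (B,Ln): e=P[1]-P[0];print(np.arctan2(-e[1],e[0])%(2*np.pi),np.hypot(e[0],e[1]))
e=B[1]-B[0];print("axis from bar",(B[1]-37*e/np.linalg.norm(e)).round(1))
b=pose(q,-17.0,-99.5,14,4.96-1.5*np.pi);print(4.96-1.5*np.pi)
rows(cur(env.read_state()),b,4)
g=lambda p:np.array(p,float)
print("bolt top corners",onplate(c,g([[324,66],[354,64],[334,138],[362,134]]),q,38,True).round(1))
E
```

```text
tick ctr [ -17.2 -100.2    0. ]
tick off [ 0.    -0.002 -0.002 -0.006  0.003  0.003  0.002  0.   ] [42.5 42.6 43.2 42.7 42.9 42.8 42.9 42.8]
skirt [[-16.8 -98.    9. ]]
bar [[ -24.8 -130.2   36. ]
 [  -7.6  -61.5   36. ]]
4.957368361367985 70.78653716337514
4.959837084048047 34.89566679982275
axis from bar [-16.6 -97.4  36. ]
0.2476110196153103
rot/row [0.0007 0.0004 0.0121] tot deg 2.8 dist 132.5
[[1.1, -0.3, 33.1], [1.1, -0.3, 33.1], [1.1, -0.3, 33.1], [1.0, -0.3, 33.1]]
bolt top corners [[ 12.   28.9  38. ]
 [ 34.8  26.3  38. ]
 [  8.4 -27.7  38. ]
 [ 30.1 -28.6  38. ]]
```

>>> {"fn": "servo_tool", "kwargs": {
  "rows": [
    [[1.1,-0.3,33.1],[0,0,0.012],-1],
    [[1.1,-0.3,33.1],[0,0,0.012],-1],
    [[1.1,-0.3,33.1],[0,0,0.012],-1],
    [[1.1,-0.3,33.1],[0,0,0.012],-1],
    [[0,0,0],[0,0,0],-1],
    [[0,0,0],[0,0,0],-1]
  ]
}}

```text
time_s: 8.57
tool_pos: [539.0, -110.5, 105.7]
eef_rot: [0.004, 0.934, -0.246, 0.259]
contact_force: [-0.3, -0.2, 0.2]
gripper_width: 94.1
```

```bash
python3 - <<'E'
from h import *
from rig import env
q=np.load("q.npy");s=env.read_state();a=cur(s);b=pose(q,-17,-99.5,14,.2476);rows(a,b,1);print(s["contact_force"])
c=env.capture("wrist");cv2.imwrite("pics/w6.png",c["pixels"][:,:,::-1])
E
```

```text
rot/row [ 0.0024 -0.0009  0.0017] tot deg 0.2 dist 2.2
[[-1.5, 0.3, 1.5]]
[-0.26411742 -0.20185198  0.2484852 ]
```

View pics/w6.png

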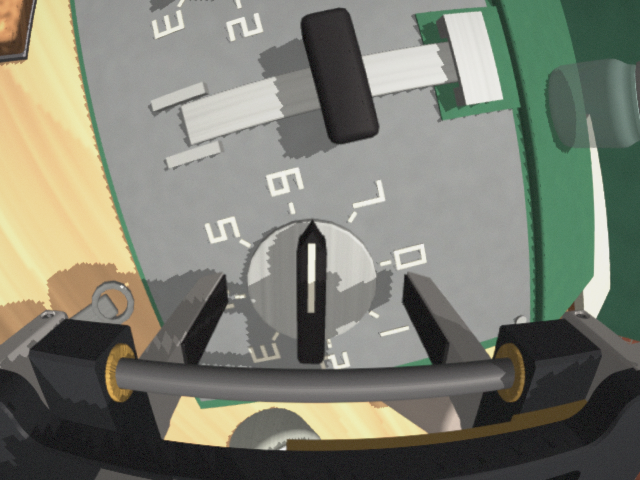

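The bar is central again at column 312. Next: nudge 1 mm deeper and 1.5 mm along -x, then close.

>>> {"fn": "servo_tool", "kwargs": {
  "rows": [
    [[-1,0,1],[0,0,0],1],
    [[0,0,0],[0,0,0],1],
    [[0,0,0],[0,0,0],1],
    [[0,0,0],[0,0,0],1],
    [[0,0,0],[0,0,0],1],
    [[0,0,0],[0,0,0],1],
    [[0,0,0],[0,0,0],1],
    [[0,0,0],[0,0,0],1],
    [[0,0,0],[0,0,0],1],
    [[0,0,0],[0,0,0],1],
    [[0,0,0],[0,0,0],1],
    [[0,0,0],[0,0,0],1]
  ]
}}

```text
time_s: 10.12
tool_pos: [538.0, -110.7, 103.3]
eef_rot: [0.004, 0.934, -0.247, 0.258]
contact_force: [-2.4, 0.8, 1.3]
gripper_width: 13.6
```

```bash
python3 - <<'E'
from h import *
from rig import env
q=np.load("q.npy");s=env.read_state();a=cur(s);b=pose(q,-17,-99.5,14,3.927-1.5*np.pi);rows(a,b,8);print(s["contact_force"],s["gripper_width"])
E
```

```text
rot/row [ 0.0003  0.0003 -0.129 ] tot deg 59.1 dist 0.7
[[0.0, -0.1, -0.0], [0.0, -0.1, -0.0], [0.1, -0.1, -0.0], [0.1, -0.1, -0.0], [0.1, -0.1, -0.0], [0.1, -0.0, -0.0], [0.1, -0.0, -0.0], [0.1, -0.0, -0.0]]
[-2.43172273  0.81465988  1.29685468] 13.644073029233525
```

>>> {"fn": "servo_tool", "kwargs": {
  "rows": [
    [[0,0,0],[0,0,-0.129],1],
    [[0,0,0],[0,0,-0.129],1],
    [[0,0,0],[0,0,-0.129],1],
    [[0,0,0],[0,0,-0.129],1],
    [[0,0,0],[0,0,-0.129],1],
    [[0,0,0],[0,0,-0.129],1],
    [[0,0,0],[0,0,-0.129],1],
    [[0,0,0],[0,0,-0.129],1],
    [[0,0,0],[0,0,0],1],
    [[0,0,0],[0,0,0],1]
  ]
}}

```text
time_s: 11.38
tool_pos: [538.2, -110.7, 103.4]
eef_rot: [0.131, 0.934, 0.245, 0.223]
contact_force: [-1.8, 2.2, 1.3]
gripper_width: 13.4
```

```bash
python3 - <<'E'
from h import *
from rig import env
q=np.load("q.npy");s=env.read_state();a=cur(s);b=pose(q,-17,-99.5,14,3.927-1.5*np.pi);rows(a,b,1);print(s["contact_force"],s["gripper_width"])
c=env.capture("wrist");cv2.imwrite("pics/w7.png",c["pixels"][:,:,::-1])
E
```

```text
rot/row [ 0.0015  0.0026 -0.002 ] tot deg 0.2 dist 0.5
[[0.5, -0.2, -0.1]]
[-1.77901622  2.18001055  1.29358979] 13.362803687079428
```

View pics/w7.png

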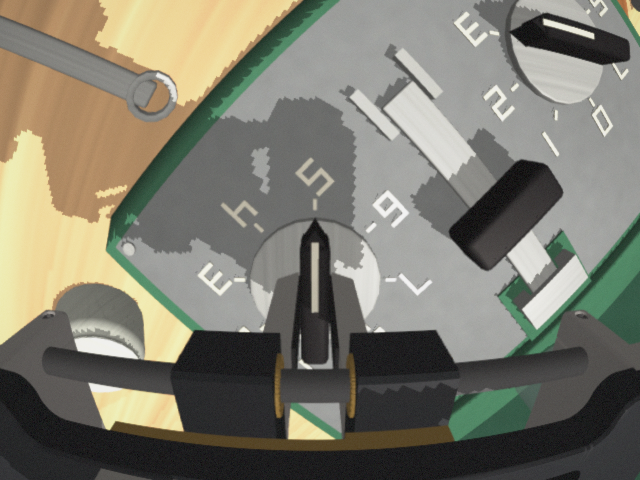

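The right pointer tip at (315,222) meets tick 5 at (315,205). Release and retreat.

>>> {"fn": "servo_tool", "kwargs": {
  "rows": [
    [[0,0,0],[0,0,0],0.2],
    [[0,0,0],[0,0,0],0.2],
    [[0,0,0],[0,0,0],0.2],
    [[0,0,0],[0,0,0],0.2],
    [[0,0,-20],[0,0,0],0.2],
    [[0,0,-40],[0,0,0],0.2],
    [[0,0,-40],[0,0,0],-0.1],
    [[0,0,-40],[0,0,0],-0.1],
    [[0,0,0],[0,0,0],-0.1]
  ]
}}

```text
time_s: 12.55
tool_pos: [472.1, -92.2, 229.6]
eef_rot: [0.134, 0.933, 0.246, 0.226]
contact_force: [0.1, -0.8, -0.3]
gripper_width: 51.4
```

```bash
python3 - <<'E'
from h import *
from rig import env
q=np.load("q.npy");s=env.read_state();a=cur(s);print(s["contact_force"],s["gripper_width"])
rows(a,pose(q,21,0,150,0),6)
E
```

```text
[ 0.05873379 -0.77867566 -0.28021726] 51.449584896076225
rot/row [ 0.0011 -0.0011  0.1309] tot deg 45.0 dist 105.8
[[15.8, -7.7, 1.2], [14.7, -9.7, 1.2], [13.3, -11.5, 1.2], [11.7, -13.2, 1.2], [9.9, -14.6, 1.2], [7.9, -15.7, 1.2]]
```

>>> {"fn": "servo_tool", "kwargs": {
  "rows": [
    [[15.8,-7.7,1.2],[0,0,0.131],-0.1],
    [[14.7,-9.7,1.2],[0,0,0.131],-0.1],
    [[13.3,-11.5,1.2],[0,0,0.131],-0.1],
    [[11.7,-13.2,1.2],[0,0,0.131],-0.1],
    [[9.9,-14.6,1.2],[0,0,0.131],-0.1],
    [[7.9,-15.7,1.2],[0,0,0.131],-0.1],
    [[0,0,0],[0,0,0],-0.1],
    [[0,0,0],[0,0,0],-0.1]
  ]
}}

```text
time_s: 13.55
tool_pos: [529.6, -5.0, 234.0]
eef_rot: [0.037, 0.958, -0.129, 0.255]
contact_force: [-0.4, 0.0, 0.4]
gripper_width: 51.6
```

```bash
python3 - <<'E'
from h import *
from rig import env
q=np.load("q.npy");s=env.read_state();a=cur(s);print(s["contact_force"],s["gripper_width"])
rows(a,pose(q,21,0,150,0),1)
rows(a,pose(q,21,0,14,0),4)
c=env.capture("wrist");im=c["pixels"][:,:,::-1];cv2.imwrite("pics/w8.png",im);np.save("w8.npy",c,allow_pickle=True)
E
```

```text
[-0.42217743  0.01869504  0.39499197] 51.602256710801726
rot/row [0.004  0.0029 0.0015] tot deg 0.3 dist 6.5
[[4.4, -0.3, -4.8]]
rot/row [0.001  0.0007 0.0004] tot deg 0.3 dist 131.3
[[1.2, -0.2, 32.8], [1.2, -0.2, 32.8], [1.1, -0.2, 32.8], [1.1, -0.1, 32.8]]
```

View pics/w8.png

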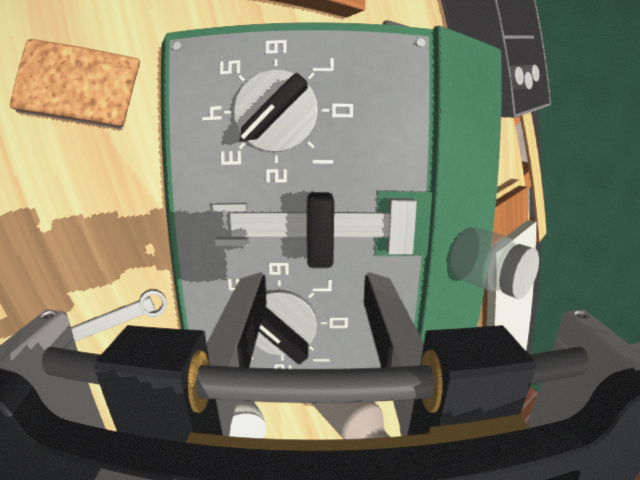

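The view shows the left pointer at 3 and the bolt grip at (320,230), aligned with the jaws. Descending.

>>> {"fn": "servo_tool", "kwargs": {
  "rows": [
    [[1.2,-0.2,32.8],[0.001,0.001,0],-0.1],
    [[1.2,-0.2,32.8],[0.001,0.001,0],-0.1],
    [[1.1,-0.2,32.8],[0.001,0,0],-0.1],
    [[1.1,-0.2,32.8],[0,0,0],-0.1],
    [[0,0,0],[0,0,0],-0.1],
    [[0,0,0],[0,0,0],-0.1]
  ]
}}

```text
time_s: 14.35
tool_pos: [597.4, -23.1, 125.3]
eef_rot: [0.035, 0.957, -0.13, 0.258]
contact_force: [0.3, -0.7, -0.0]
gripper_width: 51.9
```

```bash
python3 - <<'E'
from h import *
from rig import env
q=np.load("q.npy");s=env.read_state();a=cur(s);print(s["contact_force"],s["gripper_width"])
rows(a,pose(q,21,0,14,0),1)
c=env.capture("wrist");im=c["pixels"][:,:,::-1];cv2.imwrite("pics/w9.png",im)
E
```

```text
[ 0.313801   -0.69907501 -0.04753496] 51.88465865815889
rot/row [ 0.0004 -0.0026 -0.001 ] tot deg 0.2 dist 2.8
[[-2.1, 0.2, 2.0]]
```

View pics/w9.png

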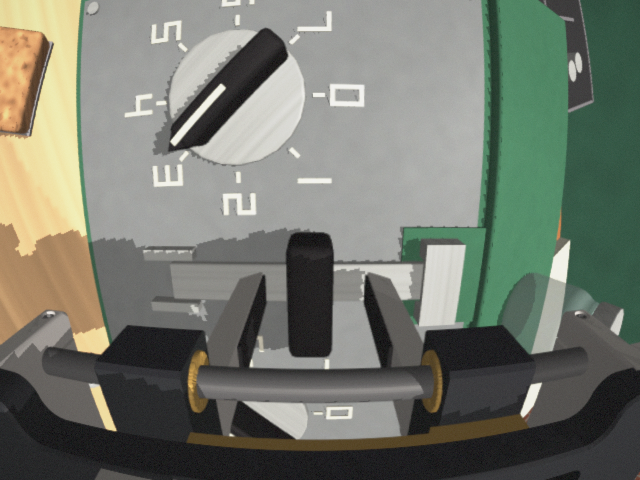

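>>> {"fn": "servo_tool", "kwargs": {
  "rows": [
    [[-1.5,0,1],[0,0,0],1],
    [[0,0,0],[0,0,0],1],
    [[0,0,0],[0,0,0],1],
    [[0,0,0],[0,0,0],1],
    [[0,0,0],[0,0,0],1],
    [[0,0,0],[0,0,0],1],
    [[0,0,0],[0,0,0],1],
    [[0,0,0],[0,0,0],1]
  ]
}}

```text
time_s: 15.4
tool_pos: [596.2, -22.2, 122.8]
eef_rot: [0.035, 0.957, -0.13, 0.257]
contact_force: [-5.6, 0.8, 4.1]
gripper_width: 21.7
```

```bash
python3 - <<'E'
from h import *
from rig import env
q=np.load("q.npy");s=env.read_state();a=cur(s);print(s["contact_force"],s["gripper_width"])
o,M=chestT(q);print((a[0]-o)@M); rows(a,pose(q,21-46,0,14,0),10)
E
```

```text
[-5.60473284  0.77551527  4.12631435] 21.74356780246416
[20.53015055  0.74675017 14.51718922]
rot/row [ 0.     -0.0001 -0.0001] tot deg 0.1 dist 45.5
[[-4.6, 0.1, 0.0], [-4.6, 0.1, 0.0], [-4.6, 0.1, 0.0], [-4.6, 0.1, 0.1], [-4.6, 0.1, 0.1], [-4.6, 0.1, 0.1], [-4.6, 0.1, 0.1], [-4.6, 0.1, 0.1], [-4.6, 0.1, 0.1], [-4.6, 0.1, 0.1]]
```

>>> {"fn": "servo_tool", "kwargs": {
  "rows": [
    [[-4,0,0],[0,0,0],1],
    [[-4,0,0],[0,0,0],1],
    [[-4,0,0],[0,0,0],1],
    [[-4,0,0],[0,0,0],1],
    [[-4,0,0],[0,0,0],1]
  ]
}}

```text
time_s: 16.02
tool_pos: [580.0, -17.7, 113.2]
eef_rot: [0.035, 0.957, -0.13, 0.258]
contact_force: [-0.6, 0.2, 4.8]
gripper_width: 21.9
```

The bolt is moving past 8 mm with little force, so the cams have released. Carrying on to the end stop.

>>> {"fn": "servo_tool", "kwargs": {
  "rows": [
    [[-4,0,0],[0,0,0],1],
    [[-4,0,0],[0,0,0],1],
    [[-4,0,0],[0,0,0],1],
    [[-4,0,0],[0,0,0],1],
    [[-4,0,0],[0,0,0],1],
    [[-4,0,0],[0,0,0],1],
    [[-2,0,0],[0,0,0],1],
    [[0,0,0],[0,0,0],1]
  ]
}}

```text
time_s: 17.02
tool_pos: [558.7, -11.8, 100.4]
eef_rot: [0.035, 0.957, -0.13, 0.258]
contact_force: [-0.0, 0.0, 4.5]
gripper_width: 21.8
```

```bash
python3 - <<'E'
from h import *
from rig import env
q=np.load("q.npy");s=env.read_state();a=cur(s);print(s["contact_force"],s["gripper_width"])
o,M=chestT(q);print((a[0]-o)@M,s["contact_force"]@M)
E
```

```text
[-0.04558688  0.03217303  4.54552181] 21.826227856516823
[-24.37197345   0.7434404   14.52598549] [2.22729444 0.01889448 3.96278744]
```

>>> {"fn": "servo_tool", "kwargs": {
  "rows": [
    [[-1.5,0,0],[0,0,0],1],
    [[-1,0,0],[0,0,0],1],
    [[0,0,0],[0,0,0],1]
  ]
}}

```text
time_s: 17.4
tool_pos: [558.6, -11.8, 100.4]
eef_rot: [0.035, 0.956, -0.13, 0.26]
contact_force: [8.7, -2.4, 3.1]
gripper_width: 22.0
```

```bash
python3 - <<'E'
from h import *
from rig import env
q=np.load("q.npy");s=env.read_state();a=cur(s);print(s["contact_force"],s["gripper_width"])
o,M=chestT(q);print((a[0]-o)@M,s["contact_force"]@M)
E
```

```text
[ 8.65228933 -2.36719032  3.05909919] 21.985014919142326
[-24.40764489   0.76755936  14.59462077] [ 9.29801275  0.01846488 -1.83586668]
```

The end stop is reached: 45 mm, with no further travel and the force up to 9 N. Let go and retreat.

>>> {"fn": "servo_tool", "kwargs": {
  "rows": [
    [[0,0,0],[0,0,0],0.1],
    [[0,0,0],[0,0,0],0],
    [[0,0,0],[0,0,0],0],
    [[0,0,0],[0,0,0],0],
    [[0,0,-20],[0,0,0],0],
    [[0,0,-40],[0,0,0],0],
    [[0,0,-40],[0,0,0],0],
    [[0,0,-40],[0,0,0],0],
    [[-30,0,-20],[0,0,0],0],
    [[0,0,0],[0,0,0],0],
    [[0,0,0],[0,0,0],0]
  ]
}}

```text
time_s: 18.77
tool_pos: [453.9, 17.1, 221.4]
eef_rot: [0.035, 0.957, -0.13, 0.257]
contact_force: [-0.2, -0.2, 0.5]
gripper_width: 47.3
```

```bash
python3 - <<'E'
from h import *
from rig import env
s=env.read_state();print(s["contact_force"],s["time_s"])
c=env.capture("wrist");im=c["pixels"][:,:,::-1];cv2.imwrite("pics/w10.png",im)
c=env.capture("top");im=c["pixels"][:,:,::-1];cv2.imwrite("pics/t10.png",im)
c=env.capture("scene");im=c["pixels"][:,:,::-1];cv2.imwrite("pics/s10.png",im)
E
```

```text
[-0.21125959 -0.17351269  0.49456677] 18.775
```

View pics/w10.png

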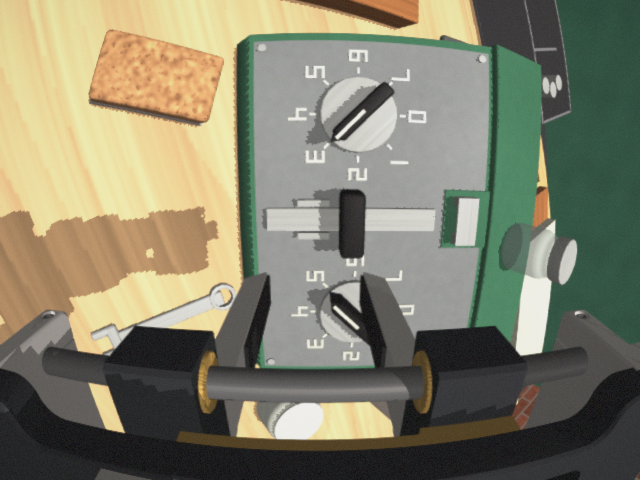

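View pics/t10.png

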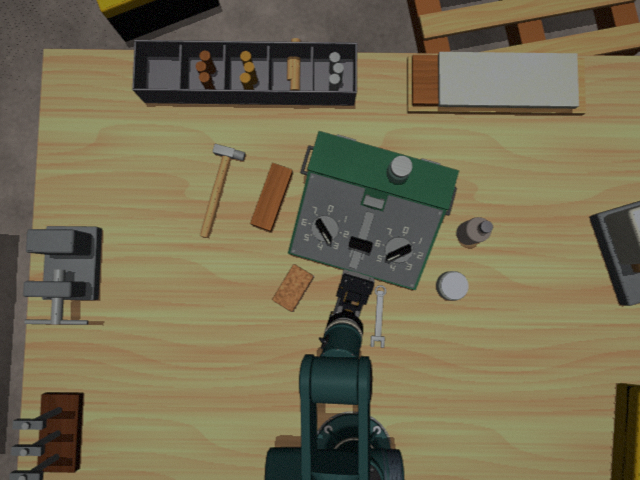

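View pics/s10.png

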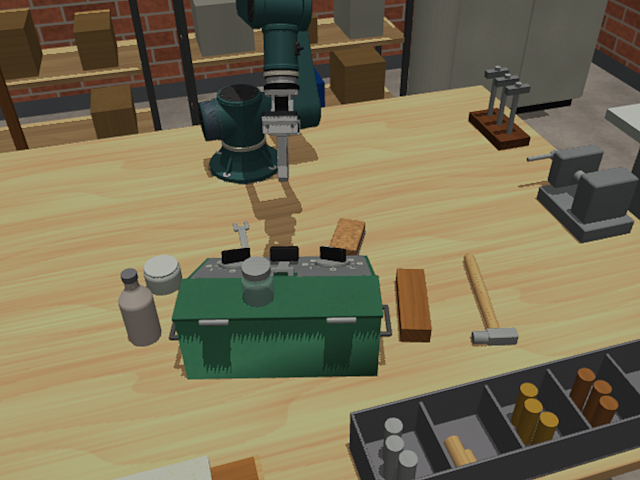

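The wrist view shows the left pointer at 3, the right at 5, and the bolt strip end (435,218) clear of the keeper (455,220). The other objects sit where they were in the first top and scene views.

```bash
python3 -c "
from rig import env
print(env.job_done())"
```

```text
the job is handed in; nothing more can be done
None
```

The chest is unlocked and the job is handed in. I gripped each dial's bar square to the plate, turned the left one from about 1.37 rad to 3 and the right one from about 4.96 rad to 5. I then drew the bolt 45 mm down to its end stop and let go.

**Last checks:**
- **Dials:** both pointers lined up with their ticks in the wrist pictures.
- **Bolt:** its strip is clear of the keeper. It stopped moving at 45 mm and the force rose to about 9 N.
- **Bystanders:** none had visibly moved in the top and scene views.
- **Arm and time:** the arm is clear of everything, with a force reading of about 0.5 N, and the arm clock read about 19 s.

**One disagreement:** dial positions measured from the bar tops came out 2–3 mm (sideways) from those measured from the numeral ticks. I used values in between, and both grasps held.

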